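# Hang the rinsed contrast beaker on the free drying peg

### The arm

A 7-joint arm with a two-finger parallel gripper is mounted at the origin on the work surface. World frame = base frame: x ahead of the robot, y to its left, z up, the work surface at z = 0. Lengths are in m, angles in rad, forces in N, time in s.
With the tool pointing down it reaches from about 0.4 to 0.85 m from the base axis. Payload 10.4 kg.
Tool frame: the origin (TCP) lies on the centre line of the jaws, within the pads' length; the fingertips stand ctrl.tcp_to_tips ahead of it and the grasp point (between the pads) lies 3 mm ahead of it (ctrl.tcp_to_tips is the distance from the TCP to the fingertips, in m); z points along the fingers, y is the line along which they close (so a half turn about z gives the same grasp; the last joint's range is limited). The gripper opens to 87 mm and grips with 3 to 60 N. Pads are 19 mm wide; open, the fingers measure 117 mm over their backs; the gripper's body (75 mm by 190 mm) begins 51 mm behind the grasp point.
Start: joints at [-1.188, 0.332, -0.065, 1.46, 0.022, 1.35, -0.088], TCP at [0.247, 0.574, 0.245] pointing down, gripper open.
Joint ranges: [-2.6, 2.6], [-0.5, 2.12], [-1.47, 1.34], [0.16, 2.42], [-1.27, 4.41], [0.06, 2.06], [-2.6, 2.6]. Speed limits (rad/s): [2.22, 2.22, 2.79, 2.79, 3.14, 3.14, 3.14].

### API

Orientations are given as a 3x3 rotation matrix whose columns are the frame's x, y, z axes.
In Python, from rig import ctrl, vision, ticket gives the robot as it stands. The module is installed in compiled form; this text tells all that it offers.
- The arm moves only by the tool play_rows, never from a script. Its argument "series" is a list of rows, each a list of 4 numbers: the shift along the tool's x, y, z each as a share of 0.75 m, from -1 to 1, then the turn about the tool's z as a share of 1.5 rad, from -1 to 1. A call has 1 to 10 rows; each row is the pose to reach, as a shift and turn from the pose commanded when the call began, along the tool's axes at that moment; what a row does not reach only later rows make up. A row lasts 1/8 s, in which the tool goes at most 62.5 mm and 10.7 degrees, less where a joint would pass 70% of its speed; a pose out of reach is approached as far as the arm can. A call with a number of a shift or a turn outside -1 to 1 is refused whole. A call with a gripper value outside its range is refused whole. "jaw" is the opening, from -1 (shut) to 1 (fully open), set as the call begins (left out, the last holds). The fingers move at their own pace and stop on an object; "newtons" is the grip in N (left out, the last holds). Time passes only in rows, so rows that repeat a pose let the fingers close. It gives the time, the measured TCP pose, the force, the opening and the grip force at its end, in the units of the state.
- ctrl.observe(): the state, without advancing time (a new reading comes with each control period).
- vision.camera(name): name is "scene" or "side" or "wrist"; returns (picture, depth): 384x512x3 uint8, red, green, blue; 384x512 float32, m along the optical axis (not along the pixel's ray), 0 where there is no reading.
- vision.camera_params(name): a dict with "fx", "fy", "cx", "cy" (pixels), "origin" and "attitude" of the camera in the world. Camera axes: x right, y down, z forward; pixel columns grow to the right and rows downward; lengths in m; the calibration is good to about 2 mm. A picture is of the moment at which its call begins: read the wrist's pose just before it. camera_params takes no time and is no camera call; for the wrist camera it gives the pose at the moment of the call.
- ticket.sign_off(): hands the job in; it is judged then, once.
The state is a dict: "t": time; "joints": joint angles; "joint_vel": joint speeds; "joint_torque": joint torques, N m; "tcp_pos": TCP position; "tcp_rot": TCP orientation; "ft_force": force on the tool from outside, world axes, zero at the start; "wrist_torque": the same for the moment, N m; "grip_width": opening from 0.0 (shut) to 1.0 (fully open); "grasp_force": force on a finger pad.
Only numpy, scipy, OpenCV 4.12 (cv2) and the standard library are available. Lean on these libraries where they do the work, as an engineer would, in place of code of your own. Each camera call takes 0.05 s, during which the arm holds its last target. There are 200 camera calls.

### The job

Three steel contrast beakers belong on the drying stand, and one has just been rinsed and still lies on the sloped draining rest. Turn it mouth down and put it over whichever peg of the stand is still empty, lowering it gently in the hand until its whole rim sits on the plate, and only then let go. Leave the two beakers that are already drying, and the other things on the desk, where they are.

Things in the scene. Friction and masses are not known exactly. Their poses are not given: they have to be found in the camera images.
- beaker: the rinsed beaker to hang up: a plain straight steel cylinder 62 mm in outer diameter, 110 mm high, wall 3 mm (56 mm inside), closed bottom 4 mm thick, about 0.16 kg. Origin: centre of the outside of its bottom; z axis along the beaker towards the open mouth. At the start it lies on the draining rest, axis 30 degrees from level, mouth at the lower end.
- beaker_rim (a point): centre of the beaker's open mouth, in the plane of the rim, 110 mm from its origin along its z axis
- rest: fixed sloped draining rest: two parallel steel rods of 10 mm diameter, 34 mm apart (centres), sloping down 30 degrees towards its +x, on a white foot 190 mm (x) by 100 mm (y) by 6 mm; a low crossbar stops the beaker at the lower end. Fingers pass freely down beside beaker and rods. Origin: centre of the foot's underside, z up; place and bearing vary.
- stand: fixed white drying stand: a plate 110 mm (x) by 370 mm (y) by 12 mm with three identical upright pegs in a row along its y axis, 130 mm apart. Each peg is a 24 mm shaft with a rounded 36 mm head and stands 77 mm above the plate's upper face. Two carry beakers, one is empty. Origin: centre of the plate's underside, z up.
- peg0 (a point): foot of the peg at y = -130 mm of the stand: on the peg's axis at the plate's upper face, 12 mm above the desk
- peg1 (a point): foot of the peg at y = 0 mm of the stand: on the peg's axis at the plate's upper face, 12 mm above the desk
- peg2 (a point): foot of the peg at y = 130 mm of the stand: on the peg's axis at the plate's upper face, 12 mm above the desk
- other1: a beaker like the first (62 mm diameter, 110 mm high), already drying mouth down over one of the pegs, loose. Origin: centre of the outside of its closed bottom, now on top; z axis towards its mouth, so down
- other2: a shorter beaker (62 mm diameter, 90 mm high), already drying mouth down over another of the pegs, loose. Origin: centre of the outside of its closed bottom, now on top; z axis down
- mouse: bystander: grey computer mouse 110 x 60 x 34 mm; origin under its centre
- disc_tub: bystander: open spindle of discs, 132 mm diameter, 74 mm high; origin under its centre
- gel_bottle: bystander: closed white gel bottle, 60 mm diameter, 160 mm high, standing; origin under its centre
Not all that is in view belongs to the job. Leave any turquoise look-alike of the beaker alone.

How it is judged:
On the way:
1. the beaker, mouth down over a peg and still held in the fingers, has been lowered to within 5 mm of the plate ((horizontal distance between beaker_rim and peg0 below 0.016 m or horizontal distance between beaker_rim and peg1 below 0.016 m or horizontal distance between beaker_rim and peg2 below 0.016 m) and z of beaker_rim in the frame of stand below 0.017 m and z of beaker in the frame of stand above 0.11 m and contact force between the fingers and beaker above 2 N), for 0.1 s.
At the end, for the whole second after the job is handed in: The beaker stands mouth down over an empty peg: rim centre within 16 mm of the peg's axis and within 5 mm of the plate's upper face, axis within 0.08 rad of upright, released and at rest; the other beakers and the bystanders have stayed in place ((horizontal distance between beaker_rim and peg0 below 0.016 m or horizontal distance between beaker_rim and peg1 below 0.016 m or horizontal distance between beaker_rim and peg2 below 0.016 m) and z of beaker_rim in the frame of stand between 0.007 and 0.017 m and angle between the z axis of beaker and the z axis of stand, either way round below 0.08 rad and z of beaker in the frame of stand above 0.11 m and contact force between the fingers and beaker below 0.1 N and linear speed of beaker below 0.01 m/s); the robot touches nothing.
It fails at once if the first drying beaker is shifted by more than 25 mm (distance of other1 from where it was at the start of the episode above 0.025 m).
It fails at once if the second drying beaker is shifted by more than 25 mm (distance of other2 from where it was at the start of the episode above 0.025 m).
It fails at once if the mouse, the disc spindle or the gel bottle is shifted by more than 30 mm (distance of any of mouse, disc_tub, gel_bottle from where it was at the start of the episode above 0.03 m).
It fails at once if the beaker is dropped, knocked or pressed on the stand with more than 60 N (contact force between beaker and stand above 60 N).
It also fails if it takes over 38 s, if anything falls off the work surface, if the arm or the gripper's body presses on something with over 40 N, if the wrist force passes 120 N, or if a joint passes its speed limit or range.

## Working session

There is one attempt and no reset: what is moved stays moved. The work goes in short steps, Python scripts to look and compute and a tool call to move; the robot and the scene stay as the last step left them, time stands still between calls to the robot, and variables do not carry over. Pictures are saved under pics/ and viewed, at most 10 in all, crops included, and the job is handed in when it is done.

Besides the shell and the picture viewer there is one more tool, called after "Call:" as name([rows], argument=value, ...), one row to a line, values as JSON. play_rows: Moves the arm, as the interface text tells. Its arguments: {"type":"object","properties":{"series":{"type":"array","items":{"type":"array","items":{"type":"number","minimum":-1,"maximum":1}}},"jaw":{"type":"number"},"newtons":{"type":"number"}},"required":["series"]}

```bash
mkdir -p pics
cat > h.py <<'E'
import numpy as np, cv2
from rig import ctrl, vision, ticket
def snap(n,f):
    p=vision.camera_params(n); im,d=vision.camera(n)
    cv2.imwrite(f'pics/{f}.png',im[:,:,::-1]); np.savez(f'pics/{f}.npz',im=im,d=d,**{k:np.array(p[k]) for k in p})
    return im,d,p
def cloud(f):
    z=np.load(f'pics/{f}.npz'); d=z['d']; v,u=np.mgrid[:384,:512]
    c=np.stack([(u-z['cx'])/z['fx']*d,(v-z['cy'])/z['fy']*d,d],-1)
    P=c@z['attitude'].T+z['origin']; P[d==0]=np.nan
    return P,z['im']
E
python3 - <<'E'
from h import *
s=ctrl.observe();print(s['t'],s['tcp_pos'],s['tcp_rot'],ctrl.tcp_to_tips,s['grip_width'])
for n in ['scene','side']:
    im,d,p=snap(n,n+'0');print(n,p)
a=cv2.imread('pics/scene0.png');b=cv2.imread('pics/side0.png')
cv2.imwrite('pics/a.png',cv2.resize(a,(800,600)));cv2.imwrite('pics/b.png',cv2.resize(b,(800,600)))
E
```

```text
0.0 [0.2465498  0.5739251  0.24373177] [[-9.18794070e-01  3.94736839e-01 -5.34195341e-04]
 [ 3.94737199e-01  9.18793084e-01 -1.34638593e-03]
 [-4.06531423e-05 -1.44791818e-03 -9.99998951e-01]] 0.022 0.9978697008642068
scene {'fx': 350.395654784163, 'fy': 350.395654784163, 'cx': 253.91902056690725, 'cy': 193.86799148278584, 'origin': array([ 0.73394182, -0.42950208,  0.82491534]), 'attitude': array([[ 0.8838095 ,  0.41097662, -0.2235598 ],
       [ 0.46784518, -0.77505689,  0.42474428],
       [ 0.0012884 , -0.4799844 , -0.87727608]])}
side {'fx': 401.88924270075216, 'fy': 401.88924270075216, 'cx': 254.56476733208285, 'cy': 190.7889919981698, 'origin': array([ 0.48977782, -0.81517961,  0.93846358]), 'attitude': array([[ 0.99938468, -0.01520568,  0.03160757],
       [-0.03259489, -0.73545114,  0.67679332],
       [ 0.01295472, -0.67740712, -0.73549423]])}
```

View pics/a.png

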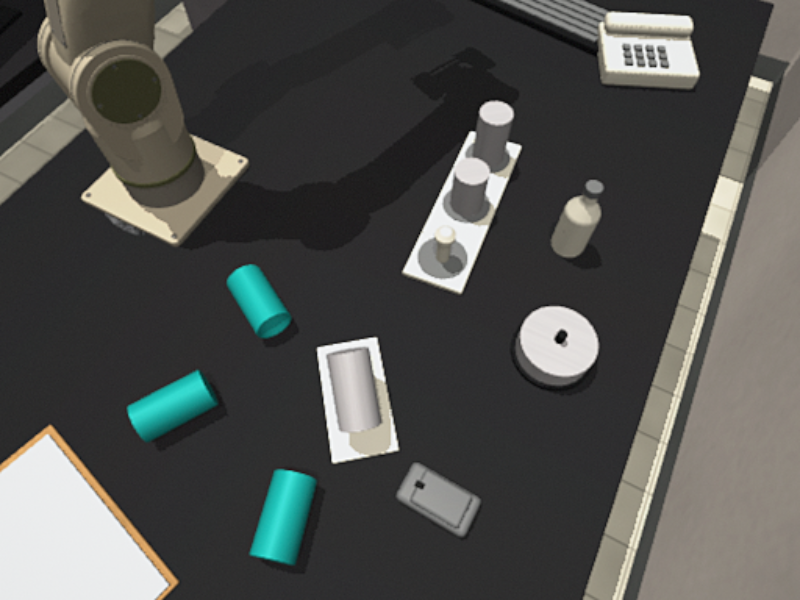

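View pics/b.png

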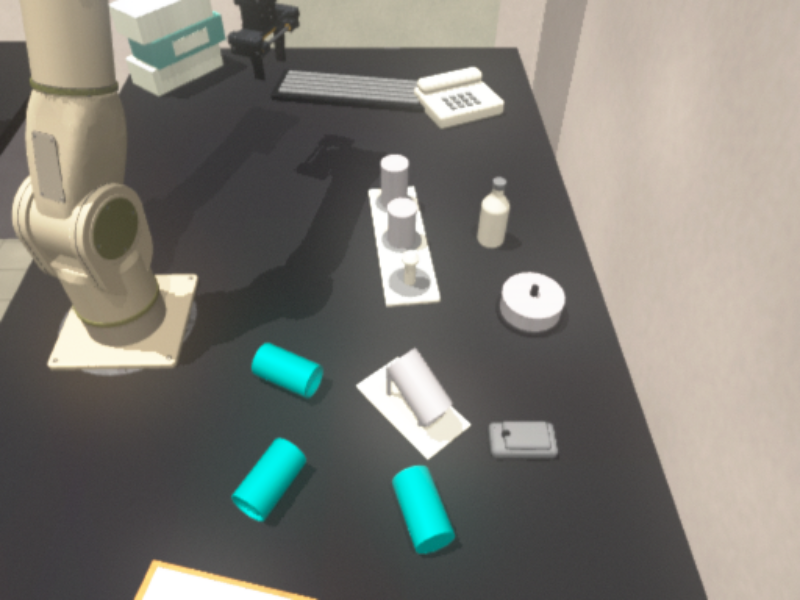

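The rinsed steel beaker lies on the white rest, at (355,390) in scene and (420,387) in side. The three turquoise ones are look-alikes lying on the bare desk. The empty peg is the nearest of the three, at (443,245) in scene and (410,268) in side. The tool only turns about z, so I'll pinch the beaker near its closed upper end and let it swing mouth down. Next I measure.

```bash
cat > m.py <<'E'
from h import *
from scipy.optimize import least_squares
k=512/800
out={}
for f,bk,pg,st in [('scene0',(330,350,382,432),(433,224,456,242),(405,130,520,290)),('side0',(385,345,452,425),(402,250,420,264),(368,185,440,303))]:
    P,im=cloud(f)
    def box(b): 
        x0,y0,x1,y1=[int(round(q*k)) for q in b]; return P[y0:y1+1,x0:x1+1].reshape(-1,3)
    B=box(bk);B=B[(B[:,2]>.035)]
    # cylinder fit r=31
    c0=np.median(B,0)-[0,0,.028]; 
    best=None
    for a0 in np.arange(-3.1,3.1,.4):
        def res(q):
            a=np.array([np.cos(q[4])*np.cos(q[3]),np.cos(q[4])*np.sin(q[3]),-np.sin(q[4])])
            w=B-np.array([q[0],q[1],q[2]]); w=w-np.outer(w@a,a); return np.linalg.norm(w,axis=1)-.031
        r=least_squares(res,[*c0,a0,.52],loss='soft_l1',f_scale=.002,x_scale=[.01,.01,.01,.1,.1])
        if r.x[4]>0 and (best is None or r.cost<best.cost): best=r
    q=best.x;a=np.array([np.cos(q[4])*np.cos(q[3]),np.cos(q[4])*np.sin(q[3]),-np.sin(q[4])])
    g=np.abs(best.fun)<.004; t=(B[g]-q[:3])@a; lo,hi=np.percentile(t,[.5,99.5])
    print(f,'yaw',q[3],'slope',np.degrees(q[4]),'n',g.sum(),'len',hi-lo,'bottom',q[:3]+lo*a,'rim',q[:3]+hi*a)
    G=box(pg);G=G[G[:,2]>.07];print(' peg top',G[:,2].max(),'xy',G[:,:2].mean(0),G[:,:2].min(0),G[:,:2].max(0))
    S=box(st);S=S[abs(S[:,2]-.012)<.005];r=cv2.minAreaRect((S[:,:2]*1000).astype(np.float32));print(' plate z',np.median(S[:,2]),r)
    T=box(st);T=T[T[:,2]>.095];print(' tops',T[:,2].max(),len(T));
    for nm,x,y in ([('bottle',590,187),('tub',557,340)] if f=='scene0' else [('bottle',499,184),('tub',532,295)]):print(nm,P[int(y*k),int(x*k)])
E
python3 m.py
python3 - <<'E'
import cv2
a=cv2.imread('pics/scene0.png')[130:310,190:340]
cv2.imwrite('pics/c.png',cv2.resize(a,None,fx=3.3,fy=3.3,interpolation=cv2.INTER_CUBIC))
E
```

```text
scene0 yaw -0.8977444957705671 slope 29.97744610590619 n 1377 len 0.10915694496667526 bottom [ 0.5226952  -0.18217613  0.10542085] rim [ 0.58163792 -0.2561102   0.05087959]
 peg top 0.09262564930428241 xy [0.55367837 0.0800095 ] [0.53491944 0.06602527] [0.56942731 0.10011597]
 plate z 0.012165736167938368 ((540.0305786132812, 212.7232208251953), (110.43446350097656, 372.387939453125), 5.505006790161133)
 tops 0.11055812546209831 398
bottle [0.73315069 0.21771688 0.16090311]
tub [ 0.78523811 -0.00110401  0.0615181 ]
side0 yaw -0.8814616521571815 slope 29.480061578116114 n 1026 len 0.1089556696363582 bottom [ 0.52356431 -0.18231545  0.10543197] rim [ 0.58389045 -0.2555074   0.05181263]
 peg top 0.0938252760216921 xy [0.55344055 0.07844609] [0.53751469 0.06433243] [0.57222555 0.0981666 ]
 plate z 0.013120475504275197 ((551.5729370117188, 213.0069580078125), (130.01553344726562, 374.813232421875), 5.387937545776367)
 tops 0.10704551279206909 210
bottle [0.73723    0.2103217  0.16413558]
tub [0.78501471 0.00096674 0.05814539]
```

View pics/c.png

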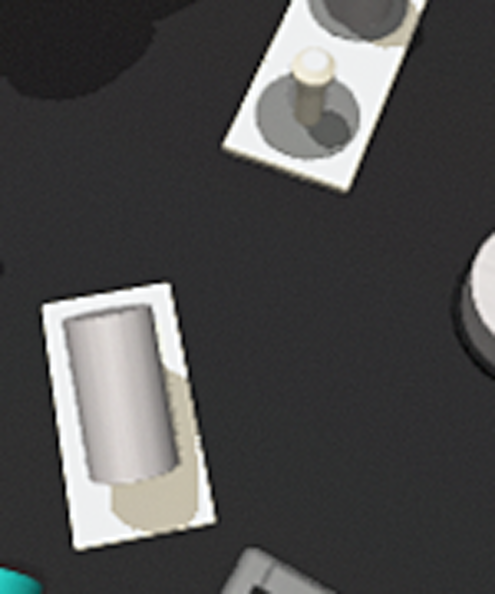

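The crop confirms it: the grey steel beaker sits on the white rest with its closed end up at top-left, and the peg at the near end of the stand is empty. Both views agree: slope 30°, length 109 mm, plate 12 mm high, head top about 93 mm against an expected 89. I'll use peg (0.5525, 0.083).

```bash
cat > to.py <<'E'
import sys
from h import *
s=ctrl.observe();R=np.array(s['tcp_rot']);p=np.array(s['tcp_pos'])
print('t',s['t'],'p',p.round(4),'yawy',np.arctan2(R[1,1],R[0,1]).round(4),'w',s['grip_width'],'F',s['grasp_force'],np.round(s['ft_force'],2),'q',np.round(s['joints'],2))
for a in sys.argv[1:]:
    v=[float(x) for x in a.split(',')]; d=R.T@(np.array(v[:3])-p)/.75
    w=(-(v[3]-np.arctan2(R[1,1],R[0,1]))+np.pi)%(2*np.pi)-np.pi
    print(a,d.round(4),(w/1.5).round(4))
E
python3 to.py 0.5,0.2,0.26,1.0 0.533,-0.194,0.26,0.68 0.533,-0.194,0.0995,0.68
```

```text
t 0.1 p [0.2466 0.574  0.2439] yawy 1.165 w 0.9973615564243216 F 0.0 [ 0.82 -0.46 -0.78] q [-1.19  0.33 -0.06  1.46  0.02  1.35 -0.09]
0.5,0.2,0.26,1.0 [-0.5072 -0.3248 -0.0211] 0.11
0.533,-0.194,0.26,0.68 [-0.755  -0.7901 -0.0205] 0.3233
0.533,-0.194,0.0995,0.68 [-0.755  -0.7898  0.1935] 0.3233
```

Call:
play_rows([
  [-0.507,-0.325,-0.021,0.11],
  [-0.507,-0.325,-0.021,0.11],
  [-0.507,-0.325,-0.021,0.11],
  [-0.507,-0.325,-0.021,0.11],
  [-0.507,-0.325,-0.021,0.11],
  [-0.507,-0.325,-0.021,0.11],
  [-0.507,-0.325,-0.021,0.11],
  [-0.507,-0.325,-0.021,0.11],
  [-0.507,-0.325,-0.021,0.11],
], jaw=1)

```text
t: 1.23
tcp_pos: [0.5, 0.1997, 0.26]
tcp_rot: [[-0.84, 0.542, -0.0], [0.542, 0.84, -0.0], [0.0, -0.0, -1.0]]
ft_force: [-0.9, 0.3, -0.5]
grip_width: 1.0
grasp_force: 0.0
```

```bash
python3 to.py 0.533,-0.194,0.26,0.68 0.533,-0.194,0.1,0.68
```

```text
t 1.225 p [0.5    0.1997 0.26  ] yawy 0.9982 w 1.000050885766596 F 0.0 [-0.86  0.26 -0.51] q [-0.7   0.13  0.26  1.68 -0.03  1.34  0.56]
0.533,-0.194,0.26,0.68 [-3.214e-01 -4.173e-01  1.000e-04] 0.2121
0.533,-0.194,0.1,0.68 [-0.3215 -0.4173  0.2134] 0.2121
```

Call:
play_rows([
  [-0.321,-0.417,0,0.212],
  [-0.321,-0.417,0,0.212],
  [-0.321,-0.417,0,0.212],
  [-0.321,-0.417,0,0.212],
  [-0.321,-0.417,0,0.212],
  [-0.321,-0.417,0,0.212],
  [-0.321,-0.417,0,0.212],
  [-0.321,-0.417,0,0.212],
  [-0.321,-0.417,0,0.212],
])

```text
t: 2.35
tcp_pos: [0.534, -0.1902, 0.2599]
tcp_rot: [[-0.633, 0.774, -0.0], [0.774, 0.633, 0.001], [0.001, 0.0, -1.0]]
ft_force: [0.3, 0.1, -0.2]
grip_width: 0.997
grasp_force: 0.0
```

```bash
python3 - <<'E'
from h import *
snap('wrist','w0')
E
python3 to.py 0.533,-0.194,0.1,0.68
```

```text
t 2.4 p [ 0.534  -0.1903  0.2601] yawy 0.6856 w 0.9963334189035605 F 0.0 [ 0.89 -0.13 -0.  ] q [-0.26  0.21  0.6   1.62 -0.12  1.35  1.05]
0.533,-0.194,0.1,0.68 [-0.0031 -0.0043  0.2134] 0.0037
```

View pics/w0.png

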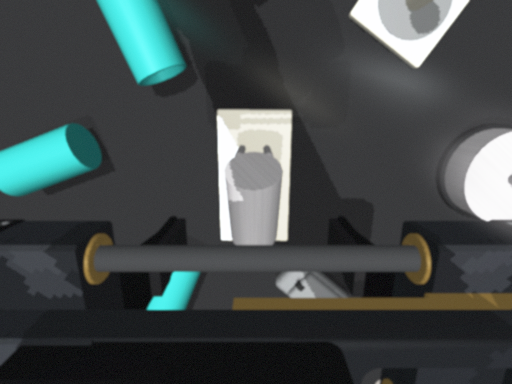

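The wrist view shows the beaker at columns 228-280, centred between the fingers (180 and 330), with its closed end towards the top. I go down to just above it, then check.

Call:
play_rows([
  [0,-0.004,0.08,0.003],
  [0,-0.004,0.08,0.003],
  [0,-0.004,0.08,0.003],
  [0,-0.004,0.08,0.003],
])

```text
t: 2.9
tcp_pos: [0.5323, -0.1949, 0.2025]
tcp_rot: [[-0.627, 0.779, 0.003], [0.779, 0.627, -0.0], [-0.002, 0.002, -1.0]]
ft_force: [-0.3, -0.5, -0.2]
grip_width: 1.003
grasp_force: 0.0
```

```bash
python3 to.py 0.533,-0.194,0.0995,0.68
```

```text
t 2.9 p [ 0.5323 -0.1949  0.2025] yawy 0.6781 w 1.0032328293032706 F 0.0 [-0.28 -0.51 -0.17] q [-0.24  0.25  0.6   1.71 -0.15  1.23  1.07]
0.533,-0.194,0.0995,0.68 [0.0006 0.0011 0.1373] -0.0013
```

Call:
play_rows([
  [0.001,0.001,0.06,0],
  [0.001,0.001,0.1,0],
  [0.001,0.001,0.12,0],
  [0.001,0.001,0.137,0],
  [0.001,0.001,0.137,0],
  [0.001,0.001,0.137,0],
])

```text
t: 3.65
tcp_pos: [0.5318, -0.1941, 0.0985]
tcp_rot: [[-0.627, 0.779, 0.001], [0.779, 0.627, -0.0], [-0.001, 0.001, -1.0]]
ft_force: [-0.3, -0.1, 0.2]
grip_width: 0.997
grasp_force: 0.0
```

Call:
play_rows([
  [0,0,0,0],
  [0,0,0,0],
  [0,0,0,0],
  [0,0,0,0],
  [0,0,0,0],
  [0,0,0,0],
], jaw=-1, newtons=8)

```text
t: 4.4
tcp_pos: [0.5316, -0.1937, 0.0977]
tcp_rot: [[-0.627, 0.779, 0.001], [0.779, 0.627, 0.0], [-0.0, 0.001, -1.0]]
ft_force: [1.6, 0.8, 1.3]
grip_width: 0.721
grasp_force: 8.0
```

It holds at 63 mm wide and 8 N. Now I lift.

Call:
play_rows([
  [0,0,-0.015,0],
  [0,0,-0.035,0],
  [0,0,-0.06,0],
  [0,0,-0.09,0],
  [0,0,-0.12,0],
  [0,0,-0.15,0],
  [0,0,-0.18,0],
  [0,0,-0.2,0],
  [0,0,-0.2,0],
  [0,0,-0.2,0],
])

```text
t: 5.65
tcp_pos: [0.5309, -0.1937, 0.2468]
tcp_rot: [[-0.627, 0.779, -0.001], [0.779, 0.627, 0.0], [0.001, -0.001, -1.0]]
ft_force: [0.3, -0.4, -2.0]
grip_width: 0.721
grasp_force: 8.0
```

```bash
cat > look.py <<'E'
import sys
from h import *
f=sys.argv[1]
P=[]
for n in ['scene','side']:
    im,d,p=snap(n,f+n)
    Q,_=cloud(f+n)
    t=np.array(ctrl.observe()['tcp_pos'])
    m=np.isfinite(Q).all(-1)&(np.linalg.norm(Q[...,:2]-t[:2],axis=-1)<.1)&(Q[...,2]<t[2]-.028)&(Q[...,2]>t[2]-.12)
    B=Q[m]
    from scipy.optimize import least_squares
    def res(q):
        a=np.array([np.cos(q[3]),np.sin(q[3]),0])*np.sin(q[2])+np.array([0,0,-np.cos(q[2])])
        w=B-np.array([q[0],q[1],t[2]-.003]);w=w-np.outer(w@a,a);return np.linalg.norm(w,axis=1)-.031
    r=min((least_squares(res,[*t[:2],g,-.89],loss='soft_l1',f_scale=.002) for g in (0.05,.4,.9)),key=lambda r:r.cost)
    q=r.x;a=np.array([np.cos(q[3])*np.sin(q[2]),np.sin(q[3])*np.sin(q[2]),-np.cos(q[2])])
    c=np.array([q[0],q[1],t[2]-.003]);tt=(B-c)@a
    print(n,len(B),'cost',r.cost,'tilt deg',np.degrees(q[2]),'yaw',q[3],'axis pt-tcp',(c-t).round(4),'maxalong',np.percentile(tt,99),'zmin',B[:,2].min())
    if len(sys.argv)>2 and n==sys.argv[2]:
        R=np.array(p['attitude']);v=R.T@(t-np.array(p['origin']));u=int(v[0]/v[2]*p['fx']+p['cx']);w=int(v[1]/v[2]*p['fy']+p['cy'])
        y0=min(max(w-70,0),244);x0=min(max(u-90,0),332)
        cv2.imwrite(f'pics/{f}crop.png',cv2.resize(im[y0:y0+140,x0:x0+180,::-1],None,fx=3,fy=3,interpolation=cv2.INTER_CUBIC))
E
python3 look.py l1 side; python3 to.py 0.5525,0.083,0.25,0.68
```

```text
scene 121 cost 1.8299986970236884e-05 tilt deg 56.85865965584912 yaw -0.8866162255337537 axis pt-tcp [ 0.0015 -0.0025 -0.003 ] maxalong 0.08923797951343264 zmin 0.19884927113577777
side 115 cost 5.037861075376152e-05 tilt deg 59.32834040814066 yaw -0.9027123594961531 axis pt-tcp [ 0.0002  0.0036 -0.003 ] maxalong 0.09473357339515852 zmin 0.1892952239494563
t 5.75 p [ 0.5308 -0.1937  0.2466] yawy 0.6775 w 0.7205468709123578 F 8.002825864241458 [-0.04 -0.17 -2.29] q [-0.25  0.22  0.61  1.65 -0.13  1.32  1.05]
0.5525,0.083,0.25,0.68 [ 0.2694  0.2538 -0.0045] -0.0016
```

View pics/l1crop.png

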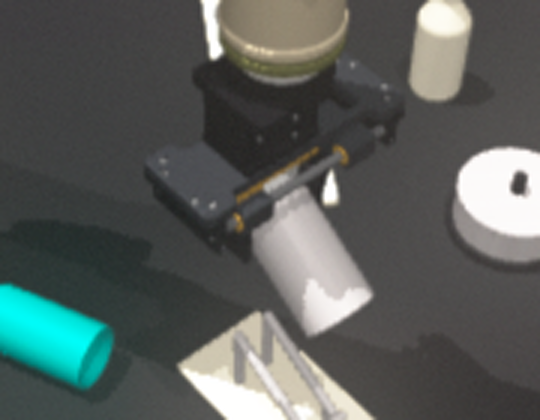

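The beaker is clear of the rest and held still about 60° from mouth-down. I ease the grip to let it swing.

Call:
play_rows([
  [0,0,0,0],
  [0,0,0,0],
  [0,0,0,0],
  [0,0,0,0],
], newtons=4.5)

```text
t: 6.25
tcp_pos: [0.5312, -0.1939, 0.2475]
tcp_rot: [[-0.627, 0.779, -0.0], [0.779, 0.627, 0.0], [0.0, 0.0, -1.0]]
ft_force: [-0.1, 0.1, -2.2]
grip_width: 0.717
grasp_force: 4.5
```

```bash
python3 look.py l2
```

```text
scene 554 cost 8.984300900365995e-05 tilt deg 17.50296438387869 yaw -0.8852250084005918 axis pt-tcp [ 0.003  -0.0039 -0.003 ] maxalong 0.08763515253672753 zmin 0.16521537679194198
side 465 cost 0.00020507739606360524 tilt deg 18.043864315133344 yaw -0.8607628653515393 axis pt-tcp [ 0.0044 -0.0037 -0.003 ] maxalong 0.08708094814806323 zmin 0.1605314283227992
```

It swung to 18°. I ease a little more.

Call:
play_rows([
  [0,0,0,0],
  [0,0,0,0],
  [0,0,0,0],
  [0,0,0,0],
], newtons=3.2)

```text
t: 6.85
tcp_pos: [0.5313, -0.1939, 0.2475]
tcp_rot: [[-0.627, 0.779, -0.0], [0.779, 0.627, 0.0], [0.0, 0.0, -1.0]]
ft_force: [0.6, 0.6, -1.8]
grip_width: 0.725
grasp_force: 3.2
```

```bash
python3 look.py l3;  python3 to.py 0.5525,0.083,0.25,0.68
```

```text
scene 551 cost 8.955420009388725e-05 tilt deg 17.523853517719527 yaw -0.8717988114079087 axis pt-tcp [ 0.0029 -0.0042 -0.003 ] maxalong 0.08784604128993961 zmin 0.16462052122729054
side 464 cost 0.00023343379595506665 tilt deg 17.411835136006484 yaw -0.8819163240427167 axis pt-tcp [ 0.0051 -0.0039 -0.003 ] maxalong 0.0868697865293164 zmin 0.15977581464862922
t 6.95 p [ 0.5312 -0.1939  0.2475] yawy 0.6775 w 0.7250989371368155 F 3.2009597058640793 [ 0.9  -0.57 -2.6 ] q [-0.25  0.21  0.61  1.65 -0.13  1.32  1.05]
0.5525,0.083,0.25,0.68 [ 0.2699  0.2535 -0.0033] -0.0017
```

It's stuck at 17.5°. A sharp start along tool -x and a soft stop should swing the mouth back.

Call:
play_rows([
  [-0.055,0,0,0],
  [-0.09,0,0,0],
  [-0.115,0,0,0],
  [-0.13,0,0,0],
  [-0.135,0,0,0],
  [-0.135,0,0,0],
])

```text
t: 7.7
tcp_pos: [0.5946, -0.2725, 0.2475]
tcp_rot: [[-0.627, 0.779, -0.0], [0.779, 0.627, 0.0], [0.0, 0.0, -1.0]]
ft_force: [-0.1, 0.1, -3.0]
grip_width: 0.727
grasp_force: 3.2
```

```bash
python3 look.py l4;  python3 to.py 0.5525,0.083,0.25,0.68
```

```text
scene 468 cost 3.826904359472453e-05 tilt deg 12.006217721580295 yaw -0.8956336015026346 axis pt-tcp [ 0.0029 -0.0037 -0.003 ] maxalong 0.08845355925147787 zmin 0.16116895144662924
side 470 cost 0.0001677953993813889 tilt deg 11.659338295934402 yaw -0.87234226999441 axis pt-tcp [ 0.0049 -0.0039 -0.003 ] maxalong 0.08666422901776603 zmin 0.1570153240242642
t 7.8 p [ 0.5946 -0.2722  0.2477] yawy 0.678 w 0.7300737532816675 F 3.1999867296326556 [ 0.01  0.48 -1.  ] q [-0.09  0.44  0.63  1.4  -0.26  1.38  1.22]
0.5525,0.083,0.25,0.68 [ 0.4041  0.2533 -0.0029] -0.0013
```

It moved to 12° without slipping. Now back along +x towards the peg, with a soft start and an abrupt stop.

Call:
play_rows([
  [0.008,0,0,0],
  [0.024,0,0,0],
  [0.048,0,0,0],
  [0.08,0,0,0],
  [0.12,0,0,0],
  [0.17,0,0,0],
  [0.23,0,0,0],
  [0.3,0,0,0],
  [0.3,0,0,0],
  [0.3,0,0,0],
])

```text
t: 9.05
tcp_pos: [0.4536, -0.0974, 0.2479]
tcp_rot: [[-0.627, 0.779, 0.001], [0.779, 0.627, 0.001], [-0.0, 0.001, -1.0]]
ft_force: [-0.4, -0.3, -2.3]
grip_width: 0.728
grasp_force: 3.2
```

```bash
python3 look.py l5;  python3 to.py 0.5525,0.083,0.25,0.68
```

```text
scene 497 cost 0.00010981615786974512 tilt deg 6.174265250811382 yaw -0.8923011334511726 axis pt-tcp [ 0.0019 -0.0024 -0.003 ] maxalong 0.0888107769617068 zmin 0.15787371381916204
side 428 cost 0.00022888640917222887 tilt deg 5.933441315365666 yaw -0.8453771936385904 axis pt-tcp [ 0.004  -0.0028 -0.003 ] maxalong 0.08765212630818979 zmin 0.15629079294737658
t 9.15 p [ 0.4539 -0.0981  0.2476] yawy 0.6765 w 0.7257251664494234 F 3.1998665811079263 [ 0.52 -0.23 -1.89] q [-0.44 -0.06  0.54  1.89  0.03  1.31  0.77]
0.5525,0.083,0.25,0.68 [ 0.106   0.2537 -0.0032] -0.0023
```

6° now. I repeat the same profile while moving across to the peg at safe height.

Call:
play_rows([
  [-0.01,0.03,0,0],
  [-0.02,0.07,0,0],
  [-0.02,0.12,0,0],
  [-0.012,0.17,0,0],
  [0.005,0.21,0,0],
  [0.03,0.235,0,0],
  [0.065,0.25,0,0],
  [0.106,0.254,0,0],
  [0.106,0.254,0,0],
  [0.106,0.254,0,0],
])

```text
t: 10.4
tcp_pos: [0.5528, 0.0828, 0.2473]
tcp_rot: [[-0.626, 0.78, -0.0], [0.78, 0.626, -0.001], [-0.001, -0.001, -1.0]]
ft_force: [0.4, -1.1, -1.8]
grip_width: 0.725
grasp_force: 3.2
```

```bash
python3 look.py l6;  python3 to.py 0.5525,0.083,0.25,0.68
```

```text
scene 493 cost 0.00014762487401624155 tilt deg 5.2530097170354235 yaw -0.9066667387468615 axis pt-tcp [ 0.002  -0.0028 -0.003 ] maxalong 0.08824503195154924 zmin 0.15643900793650145
side 373 cost 0.00024761744284044357 tilt deg 4.8323420456913375 yaw -1.0280540011699904 axis pt-tcp [ 0.0047 -0.0028 -0.003 ] maxalong 0.08693438450104327 zmin 0.1582125336632456
t 10.5 p [0.5528 0.0826 0.2474] yawy 0.6756 w 0.7218926095006961 F 3.1996720788811217 [ 0.94 -1.25 -1.62] q [-0.62  0.19  0.45  1.66 -0.08  1.32  0.52]
0.5525,0.083,0.25,0.68 [ 0.0007  0.     -0.0035] -0.003
```

The tilt is 5°, and the plate will square that up. I offset 8 mm along +x so the rim is centred, then come down in stages.

Call:
play_rows([
  [0.011,0,0.01,0],
  [0.011,0,0.03,0],
  [0.011,0,0.05,0],
  [0.011,0,0.065,0],
  [0.011,0,0.07,0],
  [0.011,0,0.07,0],
])

```text
t: 11.25
tcp_pos: [0.5471, 0.0902, 0.1949]
tcp_rot: [[-0.627, 0.779, -0.0], [0.779, 0.627, -0.0], [0.0, -0.0, -1.0]]
ft_force: [-1.0, -0.2, -1.1]
grip_width: 0.724
grasp_force: 3.2
```

```bash
python3 look.py l7 side;  python3 to.py 0.5475,0.089,0.115,0.68
```

```text
scene 443 cost 0.000590557451958239 tilt deg 4.418706382890862 yaw -0.8633695460893515 axis pt-tcp [ 0.0021 -0.0037 -0.003 ] maxalong 0.11649279248134327 zmin 0.07532122388421558
side 368 cost 0.0011644346748775414 tilt deg 5.992310105466698 yaw 0.020600745630597245 axis pt-tcp [ 0.0017 -0.0065 -0.003 ] maxalong 0.11449369423687891 zmin 0.07566851357315663
t 11.35 p [0.5474 0.0903 0.1955] yawy 0.6774 w 0.7285383246465874 F 3.19967587114661 [-0.13 -0.34 -1.55] q [-0.63  0.21  0.44  1.74 -0.1   1.21  0.51]
0.5475,0.089,0.115,0.68 [-0.0014 -0.0011  0.1073] -0.0017
```

View pics/l7crop.png

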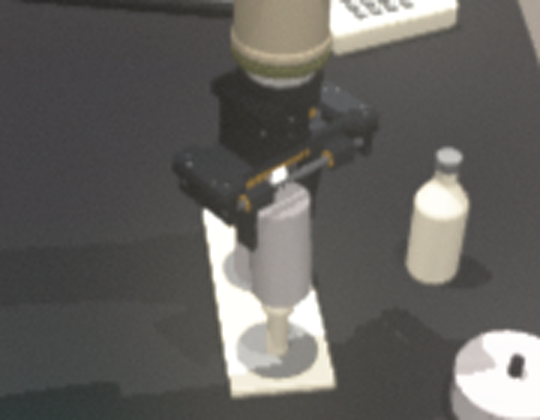

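The rim hangs centred over the peg shaft, at about (278,300) in the crop. I continue down gently.

Call:
play_rows([
  [-0.001,-0.001,0.012,0],
  [-0.001,-0.001,0.028,0],
  [-0.001,-0.001,0.045,0],
  [-0.001,-0.001,0.06,0],
  [-0.001,-0.001,0.075,0],
  [-0.001,-0.001,0.088,0],
  [-0.001,-0.001,0.098,0],
  [-0.001,-0.001,0.103,0],
  [-0.001,-0.001,0.103,0],
])

```text
t: 12.48
tcp_pos: [0.547, 0.0893, 0.1177]
tcp_rot: [[-0.627, 0.779, -0.0], [0.779, 0.627, 0.0], [0.0, -0.0, -1.0]]
ft_force: [-0.3, -1.0, -2.8]
grip_width: 0.723
grasp_force: 3.2
```

```bash
python3 look.py l8;  python3 to.py 0.5475,0.089,0.103,0.68
```

```text
scene 2754 cost 0.09860309254410164 tilt deg 74.3891923472604 yaw 0.39372615545039286 axis pt-tcp [-0.3484 -0.1658 -0.003 ] maxalong 0.4925662478603625 zmin -0.002031798425015663
side 1965 cost 0.0700966222113197 tilt deg 74.87822460797966 yaw -0.150571793825784 axis pt-tcp [-0.3889  0.0395 -0.003 ] maxalong 0.4967700472955709 zmin -0.001846062460541531
t 12.575 p [0.5472 0.0893 0.1181] yawy 0.6774 w 0.72568281944926 F 3.1997516623232514 [-0.21 -0.43 -1.57] q [-0.61  0.3   0.42  1.82 -0.14  1.05  0.55]
0.5475,0.089,0.103,0.68 [-0.0005 -0.      0.0202] -0.0017
```

No contact force yet. Now the last 18 mm, slowly, down onto the plate.

Call:
play_rows([
  [0,0,0.006,0],
  [0,0,0.01,0],
  [0,0,0.013,0],
  [0,0,0.016,0],
  [0,0,0.019,0],
  [0,0,0.021,0],
  [0,0,0.023,0],
  [0,0,0.024,0],
  [0,0,0.024,0],
])

```text
t: 13.7
tcp_pos: [0.547, 0.0893, 0.0997]
tcp_rot: [[-0.627, 0.779, 0.0], [0.779, 0.627, 0.0], [0.0, 0.0, -1.0]]
ft_force: [1.4, -1.7, 3.5]
grip_width: 0.72
grasp_force: 3.2
```

```bash
cat > fin.py <<'E'
import sys
from h import *
from scipy.optimize import least_squares
for n in ['scene','side']:
    im,d,p=snap(n,sys.argv[1]+n);Q,_=cloud(sys.argv[1]+n)
    B=Q[np.isfinite(Q).all(-1)&(np.hypot(Q[...,0]-.5525,Q[...,1]-.083)<.05)&(Q[...,2]>.022)&(Q[...,2]<.078)]
    def res(q):
        a=np.array([q[2],q[3],1]);a/=np.linalg.norm(a);w=B-np.array([q[0],q[1],.012]);w=w-np.outer(w@a,a);return np.linalg.norm(w,axis=1)-.031
    r=least_squares(res,[.5525,.083,0,0],loss='soft_l1',f_scale=.002)
    T=Q[np.isfinite(Q).all(-1)&(np.hypot(Q[...,0]-.5525,Q[...,1]-.083)<.022)];
    print(n,len(B),r.cost,'foot',r.x[:2].round(4),'lean',r.x[2:].round(3),'top z',np.percentile(T[:,2],50))
v=cv2.imread(f'pics/{sys.argv[1]}side.png')[90:230,190:370]
cv2.imwrite(f'pics/{sys.argv[1]}crop.png',cv2.resize(v,None,fx=3,fy=3,interpolation=cv2.INTER_CUBIC))
E
python3 fin.py f1; python3 to.py
```

```text
scene 282 8.042332508996486e-05 foot [0.5542 0.0797] lean [-0.032  0.041] top z 0.21299322209693156
side 255 0.0001947200242366315 foot [0.5563 0.0805] lean [-0.032  0.035] top z 0.2034041181152071
t 13.8 p [0.547  0.0894 0.0998] yawy 0.6775 w 0.727904324574305 F 3.184094498124068 [ 1.52 -0.93  3.83] q [-0.6   0.32  0.42  1.84 -0.15  1.02  0.56]
```

View pics/f1crop.png

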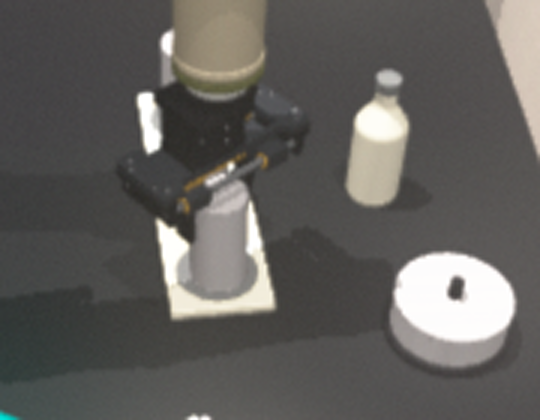

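The rim is on the plate with about 5 N pressing, but it still leans 0.05 rad. I shift the top 5 mm along tool -x and press lightly to square the whole rim.

Call:
play_rows([
  [-0.002,0,0,0],
  [-0.004,0,0.001,0],
  [-0.006,0,0.001,0],
  [-0.007,0,0.002,0],
  [-0.007,0,0.002,0],
  [-0.007,0,0.002,0],
])

```text
t: 14.55
tcp_pos: [0.5501, 0.0852, 0.0982]
tcp_rot: [[-0.627, 0.779, -0.0], [0.779, 0.627, 0.0], [0.0, -0.0, -1.0]]
ft_force: [-1.6, 0.2, 1.3]
grip_width: 0.724
grasp_force: 3.2
```

```bash
python3 fin.py f2; python3 to.py
```

```text
scene 265 7.971074848171401e-05 foot [0.554  0.0789] lean [0.01  0.002] top z 0.47005099333252154
side 237 0.00017716040084740843 foot [0.5568 0.0803] lean [-0.009 -0.016] top z 0.21083002349231134
t 14.65 p [0.5501 0.0852 0.0982] yawy 0.6775 w 0.725428430914233 F 3.200867418327107 [-1.61 -0.34  0.86] q [-0.59  0.33  0.42  1.83 -0.15  1.02  0.57]
```

It now stands upright with the foot within 4 mm of the peg's axis. I open and pull straight up.

Call:
play_rows([
  [0,0,0,0],
  [0,0,0,0],
  [0,0,0,0],
  [0,0,0,0],
  [0,0,0,0],
], jaw=1)

```text
t: 15.28
tcp_pos: [0.5503, 0.0852, 0.0983]
tcp_rot: [[-0.627, 0.779, 0.0], [0.779, 0.627, 0.0], [-0.0, 0.0, -1.0]]
ft_force: [0.5, -0.0, -0.2]
grip_width: 0.998
grasp_force: 0.0
```

Call:
play_rows([
  [0,0,-0.02,0],
  [0,0,-0.06,0],
  [0,0,-0.1,0],
  [0,0,-0.15,0],
  [0,0,-0.2,0],
  [0,0,-0.2,0],
  [0,0,-0.2,0],
])

```text
t: 16.15
tcp_pos: [0.5501, 0.0851, 0.2484]
tcp_rot: [[-0.627, 0.779, 0.0], [0.779, 0.627, 0.0], [0.0, 0.0, -1.0]]
ft_force: [-0.7, 0.3, -0.4]
grip_width: 0.999
grasp_force: 0.0
```

```bash
python3 fin.py f3; python3 to.py
```

```text
scene 263 6.664500339312895e-05 foot [0.5543 0.0787] lean [0.005 0.008] top z 0.33046448881883594
side 245 0.0001641774293604099 foot [0.5562 0.0801] lean [ 0.008 -0.014] top z 0.12474205255825244
t 16.25 p [0.5498 0.0851 0.2475] yawy 0.6775 w 1.0008063192387213 F 0.0 [ 0.58 -0.03 -0.17] q [-0.63  0.18  0.45  1.66 -0.08  1.32  0.51]
```

View pics/f3crop.png

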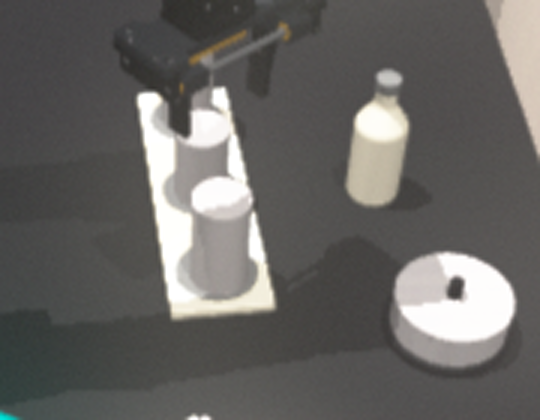

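The beaker stands upright and released over the peg at (222,240), its top about 0.123 m high as expected, and the neighbours haven't moved. I hand the job in.

```bash
python3 -c "
from rig import ticket
print(ticket.sign_off())"
```

```text
the job is handed in; nothing more can be done
None
```

The rinsed beaker stands mouth down over the empty peg, about 4 mm off its axis and upright; it was lowered in the hand and released only once the rim sat on the plate, and the job was handed in after about 16 s of the 38 s (no verdict was returned).

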